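# Stir the sprayed beads under the drying lamp

### The job

Take the stirring stick from its leaning holder and stir the beads in the round bowl until orange and blue are mixed: two white lines cross on the bowl's floor, and when you are done either side of each line must have at least one orange and one blue bead clearly on it. Touch the beads only with the stick, keep the robot from bumping the lamp bridge or bowl, and keep all the beads in the bowl; then put the stick back in its holder, blue end down, let go, and leave the tape roll and the loose spray can where they are.

Things in the scene. Friction and masses are not known exactly. Their poses are not given: they have to be found in the camera images.
- station: Fixed plywood board 250 x 350 x 12 mm with a round dark steel bowl at its middle (flat floor 112 mm across, 17 mm above the table; sides slope up to a rim 204 mm across, 60 mm above the table) and a yellow drying-lamp bridge over it. Origin: under the board's middle, on the bowl's axis; z up; -x is the side towards the robot, within 15 degrees.
- lamp_bar (a point): Centre of the yellow lamp bar, 250 mm above the table; axes as the station's, 35 mm to +x of the bowl's axis. The bar is 350 mm along y, 30 mm along x, 40 mm high, on two 16 mm posts at y = +-155 mm. It stops a gripper that points straight down from stirring the +x half: lean gripper and stick 25 to 40 degrees, tops towards -x.
- bowl_floor (a point): Centre of the bowl's inner floor, axes as the station's. At the start the five orange beads lie on its -x half, the five blue ones on its +x half. Two thin white lines painted on the floor cross here, one along x and one along y; each cuts the bowl into two halves.
- stick: Round stirring stick, 190 mm long, about 60 g: pale rod of 16 mm diameter, its lowest 30 mm blue; black handle of 22 mm diameter from 118 to 190 mm. Origin: centre of the blue end's face; z runs along the stick to the handle. At the start it stands in the holder, blue end down, leaning about 30 degrees with its handle towards the robot. Grip it firmly: it can swing.
- holder: Fixed base plate 150 x 90 x 12 mm with a red tube leaning 30 degrees towards its -x (the robot's side, within 15 degrees). Origin: under the plate's middle, z up. Tube: inner diameter 36 mm, outer 44 mm, inner depth 95 mm, open at the top; axis from bottom to mouth (-0.5, 0, 0.866) in this frame. The stick lies loosely on its lower side.
- holder_bottom (a point): Centre of the tube's inner bottom, on the tube's axis (x = +48 mm, z = 31 mm in the holder's frame).
- spray_can: Loose green and white spray can, 66 mm diameter, 185 mm tall, standing beyond the work; origin under its base.
- tape_roll: Loose orange ring (roll of tape), 100 mm outer diameter, 25 mm high; origin under its centre.
- orange1: Orange round bead, 28 mm diameter, 12 g, loose in the bowl; origin at its centre. It rolls; the sloping sides bring it back to the flat floor.
- orange2: Orange round bead, 28 mm diameter, 12 g, loose in the bowl; origin at its centre. It rolls; the sloping sides bring it back to the flat floor.
- orange3: Orange round bead, 28 mm diameter, 12 g, loose in the bowl; origin at its centre. It rolls; the sloping sides bring it back to the flat floor.
- orange4: Orange round bead, 28 mm diameter, 12 g, loose in the bowl; origin at its centre. It rolls; the sloping sides bring it back to the flat floor.
- orange5: Orange round bead, 28 mm diameter, 12 g, loose in the bowl; origin at its centre. It rolls; the sloping sides bring it back to the flat floor.
- blue1: Blue round bead, 28 mm diameter, 12 g, loose in the bowl; origin at its centre. It rolls; the sloping sides bring it back to the flat floor.
- blue2: Blue round bead, 28 mm diameter, 12 g, loose in the bowl; origin at its centre. It rolls; the sloping sides bring it back to the flat floor.
- blue3: Blue round bead, 28 mm diameter, 12 g, loose in the bowl; origin at its centre. It rolls; the sloping sides bring it back to the flat floor.
- blue4: Blue round bead, 28 mm diameter, 12 g, loose in the bowl; origin at its centre. It rolls; the sloping sides bring it back to the flat floor.
- blue5: Blue round bead, 28 mm diameter, 12 g, loose in the bowl; origin at its centre. It rolls; the sloping sides bring it back to the flat floor.

How it is judged:
On the way, in this order (a step that is already met when the one before it is completed fails the run):
1. the stick's blue end is down among the beads in the bowl (horizontal distance between stick and bowl_floor below 0.08 m and z of stick in the frame of bowl_floor below 0.03 m), for 0.1 s.
2. the colours are mixed: both sides of either white line have the centre of at least one orange and one blue bead, 3 mm or more from the line (x of any of orange1, orange2, orange3, orange4, orange5 in the frame of bowl_floor above 0.003 m and x of any of orange1, orange2, orange3, orange4, orange5 in the frame of bowl_floor below -0.003 m and y of any of orange1, orange2, orange3, orange4, orange5 in the frame of bowl_floor above 0.003 m and y of any of orange1, orange2, orange3, orange4, orange5 in the frame of bowl_floor below -0.003 m and x of any of blue1, blue2, blue3, blue4, blue5 in the frame of bowl_floor above 0.003 m and x of any of blue1, blue2, blue3, blue4, blue5 in the frame of bowl_floor below -0.003 m and y of any of blue1, blue2, blue3, blue4, blue5 in the frame of bowl_floor above 0.003 m and y of any of blue1, blue2, blue3, blue4, blue5 in the frame of bowl_floor below -0.003 m), for 0.2 s.
At the end, for the whole second after the job is handed in: Each side of either white line has the centre of an orange and of a blue bead, 3 mm or more from the line; all beads at rest in the bowl; the stick released and at rest in the holder, blue end within 30 mm of the tube's bottom centre, handle up (under 55 degrees from vertical) (all of step 2 and distance between each of orange1, orange2, orange3, orange4, orange5, blue1, blue2, blue3, blue4, blue5 and bowl_floor below 0.1 m and linear speed of each of orange1, orange2, orange3, orange4, orange5, blue1, blue2, blue3, blue4, blue5, stick below 0.03 m/s and distance between stick and holder_bottom below 0.03 m and angle between stick's own z axis and vertical below 0.96 rad and contact force between the fingers and stick below 0.1 N); the robot touches nothing.
It fails at once if the robot itself (not the stick) touches a bead with more than 1 N (contact force between any of the fingers, the arm and orange1 above 1 N or contact force between any of the fingers, the arm and orange2 above 1 N or contact force between any of the fingers, the arm and orange3 above 1 N or contact force between any of the fingers, the arm and orange4 above 1 N or contact force between any of the fingers, the arm and orange5 above 1 N or contact force between any of the fingers, the arm and blue1 above 1 N or contact force between any of the fingers, the arm and blue2 above 1 N or contact force between any of the fingers, the arm and blue3 above 1 N or contact force between any of the fingers, the arm and blue4 above 1 N or contact force between any of the fingers, the arm and blue5 above 1 N).
It fails at once if the robot itself bumps the lamp bridge, bowl or board with more than 5 N (contact force between any of the fingers, the arm and station above 5 N).
It fails at once if the tape roll or spray can is moved by more than 20 mm (distance of any of spray_can, tape_roll from where it was at the start of the episode above 0.02 m).
It also fails if it takes over 72 s, if anything falls off the work surface, if the arm or the gripper's body presses on something with over 40 N, if the wrist force passes 120 N, or if a joint passes its speed limit or range.

### The arm

A 6-joint arm with a two-finger parallel gripper is mounted at the origin on the work surface. World frame = base frame: x ahead of the robot, y to its left, z up, the work surface at z = 0. Lengths are in m, angles in rad, forces in N, time in s.
With the tool pointing down it reaches from about 0.425 to 0.95 m from the base axis. Payload 3.5 kg.
Tool frame: the origin (TCP) lies at the very end of the fingers, on their centre line; the grasp point (between the pads) lies 19 mm behind it (ctrl.grip_point_offset is the distance from the TCP to the grasp point, in m); z points along the fingers, y is the line along which they close (so a half turn about z gives the same grasp; the last joint's range is limited). The gripper opens to 85 mm and grips with 20 to 120 N. Pads are 22 mm wide; open, the fingers measure 114 mm over their backs; the gripper's body (76 mm by 85 mm) begins 54 mm behind the grasp point. The pads swing forward as they close: fully open they stand 13 mm farther back than shut.
Start: joints at [-1.444, 0.286, 1.577, -0, 1.279, -0.15], TCP at [0.184, -0.649, 0.231] pointing down, gripper open.
Joint ranges: [-2.77, 2.77], [-0.9, 2.22], [0.21, 2.48], [-1.53, 4.67], [0.24, 2.81], [-2.84, 2.84]. Speed limits (rad/s): [2.79, 2.79, 3.14, 3.14, 3.14, 3.14].

### API

Orientations are given as a unit quaternion [x, y, z, w].
In Python, from plant import ctrl gives the robot as it stands. The module is installed in compiled form; this text tells all that it offers.
- The arm moves only by the shell command python3 -m pendant 'ROWS' [OPENING] [FORCE]. ROWS is JSON, a list of rows, each an object of numbers: "dx", "dy", "dz": the shift along the tool's x, y, z in cm; "twist": the turn about the tool's z in degrees. A call has 1 to 10 rows; each row is the pose to reach, as a shift and turn from the pose commanded when the call began, along the tool's axes at that moment; what a row does not reach only later rows make up. A row lasts 1/8 s, in which the tool goes at most 62.5 mm and 10.7 degrees, less where a joint would pass 70% of its speed; a pose out of reach is approached as far as the arm can. A call with a gripper value outside its range is refused whole. OPENING is the opening in per cent of the stroke, from 0 (shut) to 100 (fully open), set as the call begins (- or left out, the last holds). The fingers move at their own pace and stop on an object; FORCE is the grip in N (left out, the last holds). Time passes only in rows, so rows that repeat a pose let the fingers close. It gives the time, the measured TCP pose, the force, the opening and the grip force at its end, in the units of the state.
- ctrl.get_state(): the state, without advancing time (a new reading comes with each control period).
- ctrl.read_camera(name): name is "scene" or "top" or "wrist"; returns a dict with "img" (480x640x3 uint8, red, green, blue), "depth" (480x640 float32, m along the optical axis (not along the pixel's ray), 0 where there is no reading), "camera_matrix" (3x3 intrinsics, pixels), "xyz" and "rotation" of the camera in the world; the wrist camera has in their place "tool_from_camera" (4x4, takes a point from camera to tool coordinates, whose origin is the TCP and whose axes are the flange's). Camera axes: x right, y up, looking along -z (the intrinsics and any distortion apply to the point x, -y, -z); pixel columns grow to the right and rows downward; lengths in m; the calibration is good to about 2 mm. A picture is of the moment at which its call begins: read the wrist's pose just before it.
- ctrl.sign_off(): hands the job in; it is judged then, once.
The state is a dict: "time": time; "qpos": joint angles; "dq": joint speeds; "joint_efforts": joint torques, N m; "eef_pos": TCP position; "tcp_rot": TCP orientation; "contact_force": force on the tool from outside, world axes, zero at the start; "wrist_torque": the same for the moment, N m; "opening": opening from 0.0 (shut) to 1.0 (fully open); "finger_force": force on a finger pad.
Only numpy, scipy, OpenCV 4.12 (cv2) and the standard library are available. Lean on these libraries where they do the work, as an engineer would, in place of code of your own. Each camera call takes 0.05 s, during which the arm holds its last target. There are 200 camera calls.

## Working session

There is one attempt and no reset: what is moved stays moved. The work goes in short steps, Python scripts to look and compute and a shell command to move; the robot and the scene stay as the last step left them, time stands still between calls to the robot, and variables do not carry over. Pictures are saved under pics/ and viewed, at most 10 in all, crops included, and the job is handed in when it is done.

```bash
mkdir -p pics; cat > h.py <<'E'
import numpy as np, cv2
from scipy.spatial.transform import Rotation as R
from plant import ctrl
def cam(name):
    s=ctrl.get_state(); c=ctrl.read_camera(name)
    if name=="wrist":
        T=np.array(c["tool_from_camera"]); Rt=R.from_quat(s["tcp_rot"]).as_matrix()
        c["rotation"]=Rt@T[:3,:3]; c["xyz"]=Rt@T[:3,3]+np.array(s["eef_pos"])
    return c
def cloud(c):
    K=np.array(c["camera_matrix"]); d=c["depth"]; v,u=np.mgrid[:480,:640]
    p=np.stack([(u-K[0,2])/K[0,0]*d,-(v-K[1,2])/K[1,1]*d,-d],-1)
    return p@np.array(c["rotation"]).T+np.array(c["xyz"])
def ray(c,u,v,z):
    K=np.array(c["camera_matrix"]); d=np.array(c["rotation"])@[(u-K[0,2])/K[0,0],-(v-K[1,2])/K[1,1],-1]
    o=np.array(c["xyz"]); return o+d*(z-o[2])/d[2]
def save(c,n): cv2.imwrite("pics/"+n,c["img"][:,:,::-1])
E
python3 - <<'E'
from h import *
for n in("scene","top"):
    c=cam(n); save(c,n+"0.png"); print(n,c["camera_matrix"],c["xyz"],c["rotation"],{k:np.shape(v) for k,v in c.items()})
print(ctrl.get_state())
E
```

```text
scene [[581.78235399   0.         321.01661992]
 [  0.         581.78235399 244.50279668]
 [  0.           0.           1.        ]] [1.29311006 0.16244967 0.82030872] [0.24529974 0.34072402 0.73798002 0.52831872] {'img': (480, 640, 3), 'depth': (480, 640), 'camera_matrix': (3, 3), 'xyz': (3,), 'rotation': (4,)}
top [[442.94334624   0.         316.25959648]
 [  0.         442.94334624 236.98119116]
 [  0.           0.           1.        ]] [ 0.55026412 -0.05860513  0.91338626] [ 0.00269844 -0.009189   -0.70140473  0.71269888] {'img': (480, 640, 3), 'depth': (480, 640), 'camera_matrix': (3, 3), 'xyz': (3,), 'rotation': (4,)}
{'time': 0.1, 'qpos': array([-1.44400174e+00,  2.87125665e-01,  1.57804900e+00,  1.79778791e-06,
        1.27862083e+00, -1.50016239e-01]), 'dq': array([-4.86248092e-04, -1.67546461e-03, -2.59169057e-03,  3.07755237e-05,
       -9.69756828e-04, -1.59774877e-04]), 'joint_efforts': array([ 4.88093174e-04, -4.07299411e+01, -2.93697631e+01, -1.63320851e-04,
        3.42872074e-03,  6.80090992e-06]), 'eef_pos': array([ 0.18441103, -0.64869035,  0.23004315]), 'tcp_rot': array([ 9.90436686e-01,  1.37963611e-01,  1.36485673e-05, -1.10133612e-03]), 'contact_force': array([-0.50689237,  1.02368459,  0.12761158]), 'wrist_torque': array([ 0.00120534, -0.03179081, -0.01143787]), 'finger_force': 0.0, 'opening': 1.000374048992928}
```

View pics/scene0.png

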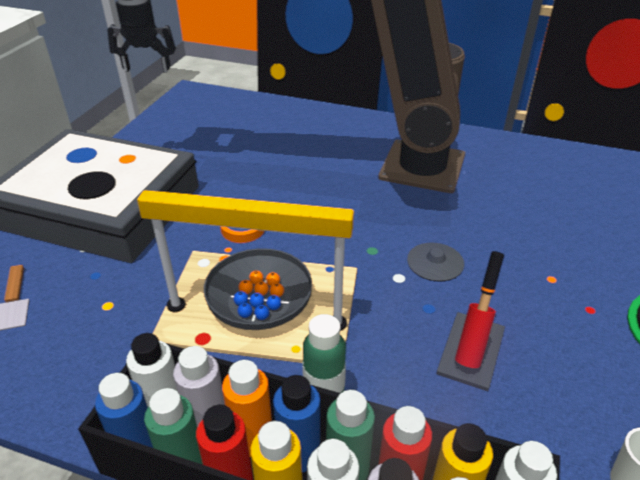

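View pics/top0.png

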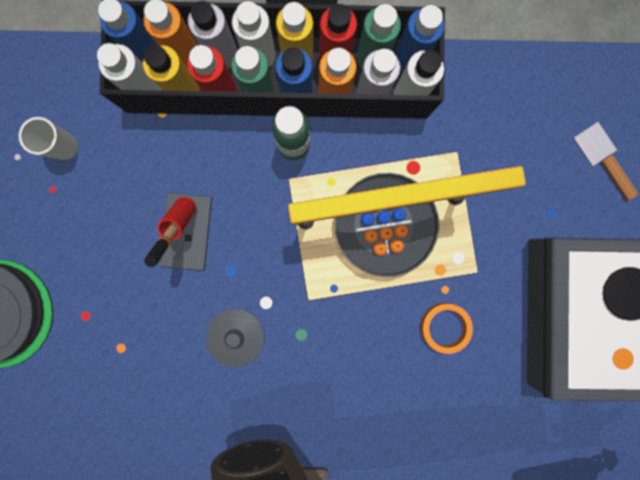

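The scene view shows the handle at (493,270), the tube at (477,335) and the bowl at (258,290). In the top view the bowl is at (387,225), the bar runs from (290,213) to (525,177), the stick handle is at (155,250), the tape at (447,329) and the can at (290,130).

```bash
sed -i 's|^    return c$|    else: c["rotation"]=R.from_quat(c["rotation"]).as_matrix()\n    return c|' h.py
python3 - <<'E'
from h import *
def line(p):
    m=np.median(p,0); k=np.linalg.norm(p-m,axis=1)<.12; p=p[k]; m=p.mean(0); d=np.linalg.svd(p-m)[2][0]; return m,d*np.sign(d[2]),len(p)
P={}
for n in("top","scene"):
    c=cam(n); p=cloud(c); h=cv2.cvtColor(c["img"],cv2.COLOR_RGB2HSV); H,S,V=[h[...,i].astype(int) for i in range(3)]
    x,y,z=p[...,0],p[...,1],p[...,2]; ok=c["depth"]>0
    reg=ok&(x>.35)&(x<.75)&(y>.1)&(y<.4)
    P[n]=(p,H,S,V)
    red=reg&((H<5)|(H>174))&(S>150)&(z>.03); blk=reg&(V<60)&(z>.1)
    print(n,"red",line(p[red])); print(n,"blk",line(p[blk]),p[blk].min(0),p[blk].max(0))
    yel=ok&(H>20)&(H<32)&(S>150)&(z>.262)&(z<.28)&(x<.8)&(x>.4); 
    r=cv2.minAreaRect(p[yel][:,:2].astype(np.float32)); print("bar",r,yel.sum(),np.median(p[yel],0))
    pl=reg&(z>.008)&(z<.017); rr=cv2.minAreaRect(p[pl][:,:2].astype(np.float32)); print("plate",rr,pl.sum())
    rim=ok&(z>.053)&(z<.064)&(np.hypot(x-.57,y+.21)<.13)
    q=p[rim][:,:2]; A=np.c_[2*q,np.ones(len(q))]; s=np.linalg.lstsq(A,(q**2).sum(1),rcond=None)[0]; print("rim",s[:2],np.sqrt(s[2]+s[:2]@s[:2]),len(q))
    for nm,m in(("or",(H>3)&(H<18)&(S>170)),("bl",(H>100)&(H<125)&(S>170)&(V>120))):
        m=m&ok&(np.hypot(x-.57,y+.21)<.075)&(z<.07)&(z>.025); print(nm,m.sum(),p[m].mean(0))
    tp=ok&(H>3)&(H<18)&(S>150)&(x<.45)&(x>.25)&(y<-.2)&(y>-.45)&(z>.015); print("tape",cv2.minEnclosingCircle(p[tp][:,:2].astype(np.float32)))
E
```

```text
top red (array([0.60000165, 0.19208796, 0.08796218]), array([-0.6167008 ,  0.16712067,  0.76925341]), 778)
top blk (array([0.53278969, 0.19921043, 0.17670987]), array([-0.57553162,  0.12511972,  0.80815123]), 322) [0.5123997  0.19147293 0.14226826] [0.55378444 0.21307014 0.19655964]
bar ((0.6259710192680359, -0.19529613852500916), (0.029366755858063698, 0.3457334339618683), 10.163345336914062) 4552 [ 0.62514923 -0.19297173  0.26969904]
plate ((0.4996381402015686, 0.1831558644771576), (0.32028934359550476, 0.1273445188999176), 11.963665008544922) 2496
rim [ 0.59236566 -0.20208926] 0.0989989949397531 696
or 575 [ 0.56324608 -0.20542488  0.04097888]
bl 315 [ 0.60728468 -0.19797574  0.04111164]
tape ((0.387159138917923, -0.33255258202552795), 0.05021866038441658)
scene red (array([0.60912585, 0.19986148, 0.08092429]), array([-0.53321387,  0.04622651,  0.84471656]), 1530)
scene blk (array([0.53825325, 0.20536943, 0.16908001]), array([-0.50140777,  0.03872903,  0.86434386]), 451) [0.51829344 0.19522632 0.13363218] [0.56108148 0.21562424 0.19660203]
bar ((0.6260673999786377, -0.1922808289527893), (0.03436858206987381, 0.347364604473114), 9.662521362304688) 3001 [ 0.62826083 -0.18787655  0.26950472]
plate ((0.4993993639945984, 0.1866399645805359), (0.3180850148200989, 0.12988412380218506), 13.029932022094727) 2424
rim [ 0.59031591 -0.198352  ] 0.09919114313812323 979
or 667 [ 0.56808301 -0.20121821  0.03875756]
bl 580 [ 0.61859006 -0.19408381  0.0396307 ]
tape ((0.4057362675666809, -0.3226357698440552), 0.044473737478256226)
```

```bash
cat >> h.py <<'E'
def rel(x,y,z,yaw):
    "rows to bring the grasp point to x,y,z with tool x at yaw (deg)"
    s=ctrl.get_state(); M=R.from_quat(s["tcp_rot"]).as_matrix()
    d=M.T@(np.array([x,y,z-ctrl.grip_point_offset])-s["eef_pos"])*100
    y0=np.degrees(np.arctan2(M[1,0],M[0,0])); t=(y0-yaw+180)%360-180
    print("dx %.2f dy %.2f dz %.2f twist %.1f | yaw %.1f t %.2f"%(*d,t,y0,s["time"]))
E
python3 - <<'E'
from h import *
rel(.46,-.2,.34,0); rel(.535,.206,.27,-5)
E
```

```text
dx 38.78 dy -35.66 dz -9.02 twist 15.9 | yaw 15.9 t 0.20
dx 57.09 dy -72.66 dz -1.96 twist 20.9 | yaw 15.9 t 0.20
```

```bash
python3 -m pendant '[{"dx":39,"dy":-36,"dz":-9,"twist":16},{"dx":39,"dy":-36,"dz":-9,"twist":16},{"dx":39,"dy":-36,"dz":-9,"twist":16},{"dx":39,"dy":-36,"dz":-9,"twist":16},{"dx":39,"dy":-36,"dz":-9,"twist":16},{"dx":39,"dy":-36,"dz":-9,"twist":16},{"dx":39,"dy":-36,"dz":-9,"twist":16},{"dx":39,"dy":-36,"dz":-9,"twist":16},{"dx":57,"dy":-73,"dz":-4,"twist":21},{"dx":57,"dy":-73,"dz":-4,"twist":21}]' 100 80
python3 -c "
from h import *
rel(.535,.206,.29,-5)"
```

```text
time: 1.45
eef_pos: [0.4674, -0.1049, 0.3029]
tcp_rot: [0.999, -0.045, 0.0, 0.0]
contact_force: [0.8, 0.4, 0.0]
opening: 1.0
finger_force: 0.0
dx 3.92 dy -31.58 dz 3.15 twist -0.2 | yaw -5.2 t 1.45
```

```bash
python3 -m pendant '[{"dx":4,"dy":-31.5,"dz":3},{"dx":4,"dy":-31.5,"dz":3},{"dx":4,"dy":-31.5,"dz":3},{"dx":4,"dy":-31.5,"dz":3},{"dx":4,"dy":-31.5,"dz":3},{"dx":4,"dy":-31.5,"dz":3},{"dx":4,"dy":-31.5,"dz":3},{"dx":4,"dy":-31.5,"dz":3}]'
python3 - <<'E'
from h import *
c=cam("wrist"); save(c,"w1.png"); p=cloud(c); h=cv2.cvtColor(c["img"],cv2.COLOR_RGB2HSV); H,S,V=[h[...,i].astype(int) for i in range(3)]
x,y,z=p[...,0],p[...,1],p[...,2]
reg=(c["depth"]>0)&(x>.4)&(x<.75)&(y>.12)&(y<.3)
for nm,m in(("blk",(V<60)&(z>.1)&(z<.21)),("red",((H<5)|(H>174))&(S>150)&(z>.03))):
    q=p[reg&m]; m0=np.median(q,0); d=np.linalg.svd(q-q.mean(0))[2][0]; print(nm,len(q),m0,d,q.min(0),q.max(0))
print("cam",c["xyz"]); rel(.535,.206,.156,-5)
E
```

```text
$[0]: bad value
  return _methods._mean(a, axis=axis, dtype=dtype,
  ret = um.true_divide(
<stdin>:6: RuntimeWarning: Mean of empty slice.
Traceback (most recent call last):
ValueError: zero-size array to reduction operation minimum which has no identity
```

View pics/w1.png

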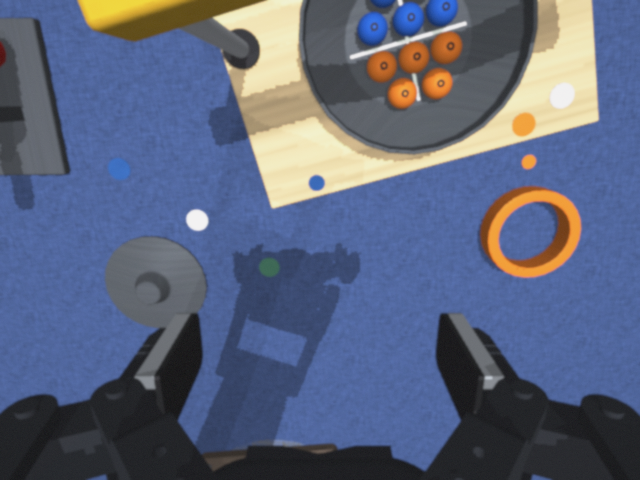

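This wrist view was taken before the move, because the call was refused (most likely for the missing twist). It shows the bowl beads around (410,50) and the tape at (530,232).

```bash
python3 -m pendant '[{"dx":4,"dy":-31.5,"dz":3,"twist":0},{"dx":4,"dy":-31.5,"dz":3,"twist":0},{"dx":4,"dy":-31.5,"dz":3,"twist":0},{"dx":4,"dy":-31.5,"dz":3,"twist":0},{"dx":4,"dy":-31.5,"dz":3,"twist":0},{"dx":4,"dy":-31.5,"dz":3,"twist":0},{"dx":4,"dy":-31.5,"dz":3,"twist":0}]'
python3 - <<'E'
from h import *
c=cam("wrist"); save(c,"w2.png"); p=cloud(c); h=cv2.cvtColor(c["img"],cv2.COLOR_RGB2HSV); H,S,V=[h[...,i].astype(int) for i in range(3)]
x,y,z=p[...,0],p[...,1],p[...,2]
reg=(c["depth"]>0)&(x>.4)&(x<.75)&(y>.12)&(y<.3)
for nm,m in(("blk",(V<60)&(z>.1)&(z<.21)),("red",((H<5)|(H>174))&(S>150)&(z>.03))):
    q=p[reg&m]; print(nm,len(q))
    if len(q)>9: print(np.median(q,0),np.linalg.svd(q-q.mean(0))[2][0],q.min(0),q.max(0))
print("cam",c["xyz"]); rel(.535,.206,.156,-5)
E
```

```text
time: 2.38
eef_pos: [0.535, 0.2032, 0.2724]
tcp_rot: [0.999, -0.044, -0.0, 0.0]
contact_force: [0.6, -0.6, -0.5]
opening: 1.0
finger_force: 0.0
blk 2759
[0.53487801 0.20580829 0.17771615] [-0.57585981  0.04666861  0.81621537] [0.50984683 0.19471785 0.13444674] [0.55887961 0.21746715 0.19555103]
red 4587
[0.60076093 0.19933589 0.09362559] [-0.65069193  0.06018471  0.75695298] [0.5561659  0.17876727 0.03646192] [0.64028938 0.22367601 0.12453622]
cam [0.61648339 0.19668312 0.41439769]
dx -0.04 dy -0.36 dz 13.54 twist -0.2 | yaw -5.2 t 2.42
```

View pics/w2.png

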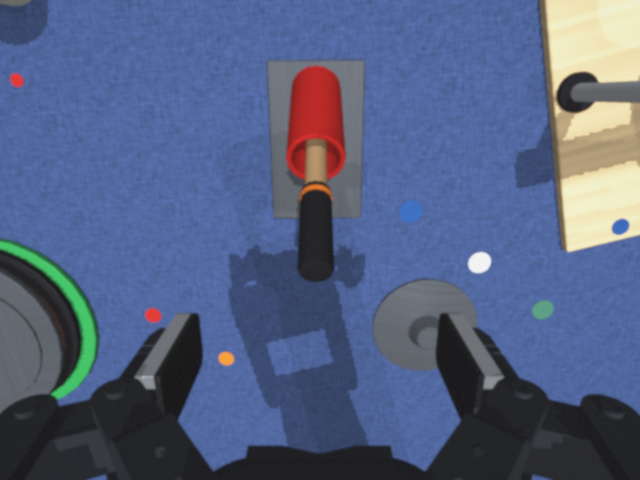

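The handle (316,235) sits centred between the fingers with the tube behind it at (316,120), so the estimate holds. Descend and grip.

```bash
python3 -m pendant '[{"dx":0,"dy":-0.3,"dz":5,"twist":0},{"dx":0,"dy":-0.3,"dz":9,"twist":0},{"dx":0,"dy":-0.3,"dz":12,"twist":0},{"dx":0,"dy":-0.3,"dz":13.5,"twist":0},{"dx":0,"dy":-0.3,"dz":13.5,"twist":0},{"dx":0,"dy":-0.3,"dz":13.5,"twist":0}]'
python3 -m pendant '[{"dx":0,"dy":0,"dz":0,"twist":0},{"dx":0,"dy":0,"dz":0,"twist":0},{"dx":0,"dy":0,"dz":0,"twist":0},{"dx":0,"dy":0,"dz":0,"twist":0},{"dx":0,"dy":0,"dz":0,"twist":0},{"dx":0,"dy":0,"dz":0,"twist":0},{"dx":0,"dy":0,"dz":0,"twist":0},{"dx":0,"dy":0,"dz":0,"twist":0}]' 0 110
```

```text
time: 3.18
eef_pos: [0.5367, 0.206, 0.1396]
tcp_rot: [0.999, -0.045, 0.002, -0.0]
contact_force: [0.4, 0.5, 0.3]
opening: 1.0
finger_force: 0.0
time: 4.18
eef_pos: [0.5355, 0.2063, 0.1382]
tcp_rot: [0.999, -0.045, 0.0, -0.0]
contact_force: [-2.2, -1.3, 5.5]
opening: 0.234
finger_force: 107.3
```

```bash
python3 -m pendant '[{"dx":-0.6,"dy":0,"dz":-1,"twist":0},{"dx":-1.4,"dy":0,"dz":-2.5,"twist":0},{"dx":-2.6,"dy":0,"dz":-4.5,"twist":0},{"dx":-3.8,"dy":0,"dz":-6.5,"twist":0},{"dx":-4.9,"dy":0,"dz":-8.5,"twist":0},{"dx":-6.1,"dy":0,"dz":-10.5,"twist":0},{"dx":-7.2,"dy":0,"dz":-12.5,"twist":0},{"dx":-7.2,"dy":0,"dz":-13.5,"twist":0},{"dx":-7.2,"dy":0,"dz":-13.5,"twist":0}]'
python3 - <<'E'
from h import *
s=ctrl.get_state(); g=s["eef_pos"]+[0,0,.019]
out=[]
for n in("scene","top"):
    c=cam(n); p=cloud(c)
    if n=="scene": save(c,"s2.png")
    h=cv2.cvtColor(c["img"],cv2.COLOR_RGB2HSV); H,S,V=[h[...,i].astype(int) for i in range(3)]
    rel_=p-g; m=(c["depth"]>0)&(np.abs(rel_[...,1])<.04)&(rel_[...,2]<-.05)&(rel_[...,2]>-.16)&(rel_[...,0]>-.02)&(rel_[...,0]<.12)
    bl=m&(H>95)&(H<128)&(S>150)&(p[...,2]>.1); rod=m&(H<25)&(S<150)&(S>30)&(p[...,2]>.14)
    for a in(bl,rod): print(n,a.sum(),p[a].mean(0) if a.any() else 0,p[a].min(0) if a.any() else 0)
print(g)
E
```

```text
time: 5.3
eef_pos: [0.4638, 0.2128, 0.2736]
tcp_rot: [0.999, -0.045, 0.001, -0.0]
contact_force: [-0.0, -0.1, -1.3]
opening: 0.234
finger_force: 107.4
scene 163 [0.53584715 0.20730353 0.1801391 ] [0.52638621 0.19910999 0.16763556]
scene 345 [0.51352764 0.20891938 0.21807518] [0.49068563 0.20035321 0.16575958]
top 66 [0.53732103 0.20034381 0.1796043 ] [0.52886139 0.1949528  0.16933184]
top 229 [0.51375491 0.20257716 0.218865  ] [0.49506867 0.19726018 0.19048311]
[0.46384303 0.21280782 0.29264152]
```

View pics/s2.png

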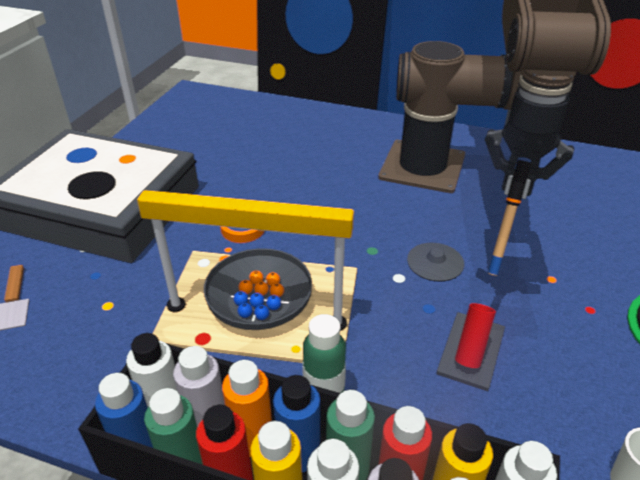

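The stick is out of the tube, blue end at (495,267), and still leans about 30 degrees with its tip 74 mm ahead of and 129 mm below the grasp point.

```bash
cat >> h.py <<'E'
SC=np.array([.591,-.200]); SY=10.
def tip(a,b,h):
    "grasp target that puts the tip at station a,b (mm), h mm above bowl floor"
    t=np.radians(SY); g=np.array([a/1000-.074,b/1000])
    return (*(SC+[g[0]*np.cos(t)-g[1]*np.sin(t),g[0]*np.sin(t)+g[1]*np.cos(t)]),.017+h/1000+.129,SY)
E
python3 - <<'E'
from h import *
rel(.455,-.06,.293,10); rel(*tip(-10,50,90)); rel(*tip(0,50,8))
E
```

```text
dx 1.60 dy 27.22 dz -0.22 twist -15.1 | yaw -5.1 t 5.40
dx 7.00 dy 37.31 dz 5.47 twist -15.1 | yaw -5.1 t 5.40
dx 7.98 dy 37.05 dz 13.67 twist -15.1 | yaw -5.1 t 5.40
```

```bash
python3 -m pendant '[{"dx":1,"dy":4,"dz":0,"twist":-3},{"dx":1,"dy":10,"dz":0,"twist":-8},{"dx":1,"dy":16,"dz":0,"twist":-15},{"dx":1.6,"dy":22,"dz":0,"twist":-15},{"dx":1.6,"dy":27,"dz":0,"twist":-15},{"dx":4,"dy":32,"dz":0,"twist":-15},{"dx":6,"dy":35,"dz":2,"twist":-15},{"dx":7,"dy":37,"dz":4,"twist":-15},{"dx":7,"dy":37.3,"dz":5.5,"twist":-15},{"dx":7,"dy":37.3,"dz":5.5,"twist":-15}]'
python3 - <<'E'
from h import *
rel(*tip(0,50,8))
c=cam("top"); cv2.imwrite("pics/t2.png",cv2.resize(c["img"][120:320,250:550,::-1],None,fx=2.5,fy=2.5))
E
```

```text
time: 6.65
eef_pos: [0.4987, -0.1641, 0.2153]
tcp_rot: [0.996, 0.086, -0.002, -0.002]
contact_force: [0.3, -0.6, 0.4]
opening: 0.233
finger_force: 107.7
dx 1.10 dy 0.16 dz 8.00 twist -0.2 | yaw 9.8 t 6.65
```

View pics/t2.png

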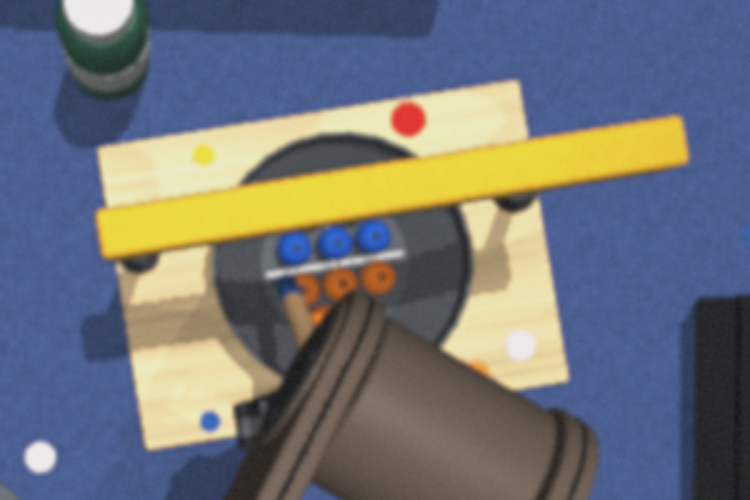

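The top crop shows the stick tip beside the left oranges at about (288,285) and the line crossing near (337,263). Lower it at the free +y side, then sweep.

```bash
python3 -m pendant '[{"dx":1.1,"dy":0.1,"dz":2,"twist":0},{"dx":1.1,"dy":0.1,"dz":4,"twist":0},{"dx":1.1,"dy":0.1,"dz":6,"twist":0},{"dx":1.1,"dy":0.1,"dz":7.5,"twist":0},{"dx":1.1,"dy":0.1,"dz":8,"twist":0},{"dx":1.1,"dy":0.1,"dz":8,"twist":0}]'
python3 -c "
from h import *
rel(*tip(0,50,8))"
```

```text
time: 7.45
eef_pos: [0.5112, -0.164, 0.1381]
tcp_rot: [0.996, 0.086, 0.0, 0.0]
contact_force: [0.6, -0.3, -0.2]
opening: 0.231
finger_force: 107.7
dx -0.17 dy -0.07 dz 0.28 twist -0.1 | yaw 9.9 t 7.45
```

```bash
python3 -m pendant '[{"dx":-1.2,"dy":0.4,"dz":0.2,"twist":0},{"dx":-2.2,"dy":1.2,"dz":0.2,"twist":0},{"dx":-3.1,"dy":2.2,"dz":0.2,"twist":0},{"dx":-3.7,"dy":3.5,"dz":0.2,"twist":0},{"dx":-4.0,"dy":5,"dz":0.2,"twist":0},{"dx":-3.7,"dy":6.5,"dz":0.2,"twist":0},{"dx":-3,"dy":7.8,"dz":0.2,"twist":0},{"dx":-2,"dy":8.7,"dz":0.2,"twist":0},{"dx":-0.8,"dy":9.1,"dz":0.2,"twist":0},{"dx":0,"dy":9.1,"dz":0.2,"twist":0}]'
python3 -m pendant '[{"dx":1,"dy":-0.1,"dz":0,"twist":0},{"dx":2,"dy":-0.7,"dz":0,"twist":0},{"dx":2.9,"dy":-1.6,"dz":0,"twist":0},{"dx":3.4,"dy":-2.8,"dz":0,"twist":0},{"dx":3.6,"dy":-4.1,"dz":0,"twist":0},{"dx":3.4,"dy":-5.4,"dz":0,"twist":0},{"dx":2.8,"dy":-6.6,"dz":0,"twist":0},{"dx":1.8,"dy":-7.6,"dz":0,"twist":0},{"dx":0.8,"dy":-8.1,"dz":0,"twist":0},{"dx":0,"dy":-8.2,"dz":0,"twist":0}]'
cat > beads.py <<'E'
from h import *
import sys
def beads(name,pic=None):
    c=cam(name); p=cloud(c); h=cv2.cvtColor(c["img"],cv2.COLOR_RGB2HSV); H,S,V=[h[...,i].astype(int) for i in range(3)]
    t=np.radians(SY); q=(p[...,:2]-SC)@np.array([[np.cos(t),-np.sin(t)],[np.sin(t),np.cos(t)]])
    m0=(c["depth"]>0)&(np.hypot(q[...,0],q[...,1])<.09)&(p[...,2]<.075)&(p[...,2]>.022)
    o=np.array(c["xyz"])
    for nm,m in(("orange",(H>2)&(H<18)&(S>150)),("blue",(H>100)&(H<128)&(S>150)&(V>90))):
        m=(m&m0).astype(np.uint8); m=cv2.erode(m,np.ones((2,2),np.uint8)); n,L,st,ce=cv2.connectedComponentsWithStats(m)
        for i in range(1,n):
            if st[i,4]<12: continue
            s=q[L==i]*1000; print(name,nm,"area",st[i,4],"px",ce[i].round(),"mean",s.mean(0).round(),"range",s.min(0).round(),s.max(0).round())
    if pic: cv2.imwrite("pics/"+pic,c["img"][:,:,::-1])
if __name__=="__main__":
    for a in sys.argv[1:]: beads(a,a+"_%d.png"%(ctrl.get_state()["time"]*100))
E
python3 beads.py scene top; python3 -c "
from h import *
rel(*tip(0,41,8)); print(ctrl.get_state()['contact_force'])"
```

```text
time: 8.7
eef_pos: [0.5275, -0.2528, 0.1358]
tcp_rot: [0.996, 0.086, -0.0, -0.002]
contact_force: [0.3, 3.5, 1.3]
opening: 0.231
finger_force: 107.8
time: 9.95
eef_pos: [0.5127, -0.173, 0.1363]
tcp_rot: [0.996, 0.086, 0.002, 0.0]
contact_force: [3.4, -2.8, 1.4]
opening: 0.232
finger_force: 107.9
scene orange area 513 px [258. 288.] mean [-10.  -3.] range [-50. -38.] [19. 29.]
scene blue area 319 px [286. 296.] mean [ 6. 56.] range [-25.  36.] [28. 72.]
scene blue area 131 px [244. 306.] mean [ 39. -17.] range [ 28. -29.] [47. -6.]
scene blue area 128 px [261. 309.] mean [41. 16.] range [31.  4.] [50. 26.]
top orange area 132 px [399. 221.] mean [  4. -30.] range [-14. -43.] [ 17. -12.]
top orange area 118 px [379. 225.] mean [ 2. 11.] range [-21.  -3.] [17. 23.]
top blue area 18 px [393. 211.] mean [ 25. -22.] range [ 22. -30.] [ 27. -14.]
top blue area 121 px [357. 222.] mean [15. 52.] range [-0. 36.] [26. 64.]
top blue area 72 px [360. 239.] mean [-19.  52.] range [-30.  44.] [-9. 61.]
dx -0.16 dy -0.13 dz 0.13 twist -0.2 | yaw 9.8 t 10.05
[ 1.6031081  -2.19406534  0.62227597]
```

```bash
ls pics; python3 - <<'E'
import cv2,glob
f=glob.glob("pics/scene_*.png")[0]; i=cv2.imread(f)[230:340,180:340]; cv2.imwrite("pics/c3.png",cv2.resize(i,None,fx=5,fy=5,interpolation=cv2.INTER_CUBIC))
E
```

```text
s2.png
scene0.png
scene_994.png
t2.png
top0.png
top_1000.png
w1.png
w2.png
```

View pics/c3.png

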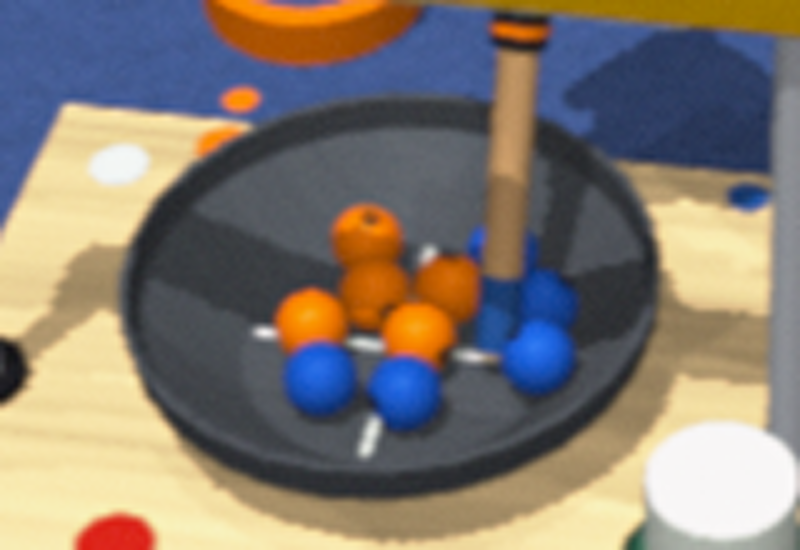

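The crop shows the pack rotated: three blues round the stick on the +y side, two blues at +x, -y, and the oranges just behind the y line. One more partial sweep should push oranges across.

```bash
python3 -m pendant '[{"dx":-1.2,"dy":0,"dz":0,"twist":0},{"dx":-2.2,"dy":0.4,"dz":0,"twist":0},{"dx":-3.1,"dy":1.3,"dz":0,"twist":0},{"dx":-3.7,"dy":2.6,"dz":0,"twist":0},{"dx":-4.0,"dy":4.1,"dz":0,"twist":0},{"dx":-3.7,"dy":5.6,"dz":0,"twist":0},{"dx":-3,"dy":6.9,"dz":0,"twist":0},{"dx":-2,"dy":7.8,"dz":0,"twist":0},{"dx":-0.6,"dy":8.0,"dz":0,"twist":0},{"dx":-0.6,"dy":8.0,"dz":0,"twist":0}]'
python3 beads.py scene top;  python3 - <<'E'
import cv2,glob,os
f=max(glob.glob("pics/scene_*.png"),key=os.path.getmtime); i=cv2.imread(f)[230:340,180:340]; cv2.imwrite("pics/c4.png",cv2.resize(i,None,fx=5,fy=5,interpolation=cv2.INTER_CUBIC))
E
```

```text
time: 11.3
eef_pos: [0.5213, -0.2529, 0.1355]
tcp_rot: [0.996, 0.087, -0.0, 0.0]
contact_force: [-0.4, 0.8, -0.7]
opening: 0.233
finger_force: 107.9
scene orange area 552 px [240. 296.] mean [ 17. -31.] range [-17. -70.] [50. 25.]
scene blue area 111 px [263. 278.] mean [-40.   1.] range [-52. -10.] [-32.  12.]
scene blue area 64 px [240. 287.] mean [ -5. -36.] range [-12. -42.] [  4. -31.]
scene blue area 109 px [277. 290.] mean [-10.  34.] range [-20.  21.] [-1. 44.]
scene blue area 410 px [260. 311.] mean [47. 15.] range [ 23. -21.] [66. 51.]
top orange area 140 px [409. 213.] mean [ 16. -52.] range [  3. -67.] [ 29. -31.]
top orange area 210 px [386. 219.] mean [11. -5.] range [ -5. -29.] [27. 20.]
top orange area 110 px [418. 227.] mean [-14. -63.] range [-25. -74.] [ -2. -52.]
top blue area 46 px [365. 216.] mean [22. 34.] range [17. 24.] [27. 44.]
top blue area 96 px [372. 235.] mean [-17.  27.] range [-26.  17.] [-8. 38.]
top blue area 105 px [390. 248.] mean [-46.  -4.] range [-57. -15.] [-35.   7.]
```

View pics/c4.png

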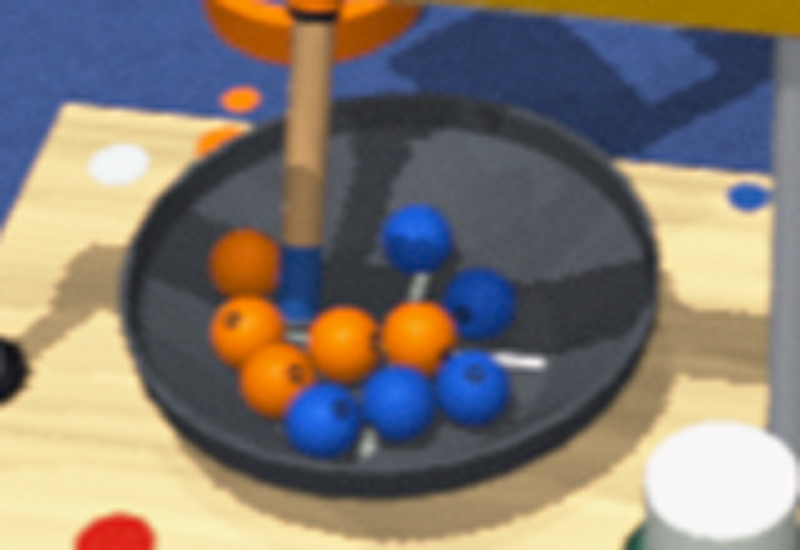

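The crop shows a blue/orange mix: blues on both sides of both lines, oranges mostly -y with one near (420,337) just past the x line. I'll lift the stick along its axis and let the beads settle.

```bash
python3 -m pendant '[{"dx":-1,"dy":0,"dz":-1.7,"twist":0},{"dx":-2,"dy":0,"dz":-3.4,"twist":0},{"dx":-3,"dy":0,"dz":-5.2,"twist":0},{"dx":-4,"dy":0,"dz":-7,"twist":0},{"dx":-5,"dy":0,"dz":-9,"twist":0},{"dx":-6,"dy":0,"dz":-11,"twist":0},{"dx":-7,"dy":0,"dz":-14,"twist":0},{"dx":-7,"dy":0,"dz":-14,"twist":0},{"dx":-7,"dy":0,"dz":-14,"twist":0},{"dx":-7,"dy":0,"dz":-14,"twist":0}]'
python3 beads.py scene top;  python3 - <<'E'
import cv2,glob,os
f=max(glob.glob("pics/scene_*.png"),key=os.path.getmtime); i=cv2.imread(f)[230:340,180:340]; cv2.imwrite("pics/c5.png",cv2.resize(i,None,fx=5,fy=5,interpolation=cv2.INTER_CUBIC))
E
```

```text
time: 12.65
eef_pos: [0.451, -0.2643, 0.2741]
tcp_rot: [0.996, 0.086, -0.001, -0.001]
contact_force: [-0.4, -0.4, -0.8]
opening: 0.238
finger_force: 107.9
scene orange area 194 px [262. 292.] mean [1. 8.] range [-19. -11.] [20. 27.]
scene orange area 226 px [232. 301.] mean [ 31. -42.] range [  8. -64.] [ 50. -22.]
scene orange area 99 px [250. 300.] mean [ 23. -11.] range [  9. -24.] [31. -2.]
scene blue area 92 px [264. 277.] mean [-41.   2.] range [-51. -11.] [-34.  12.]
scene blue area 110 px [277. 290.] mean [-9. 34.] range [-20.  21.] [ 0. 44.]
scene blue area 409 px [260. 311.] mean [47. 14.] range [ 23. -21.] [69. 51.]
top orange area 19 px [401. 209.] mean [ 27. -39.] range [ 24. -47.] [ 29. -32.]
top orange area 112 px [391. 215.] mean [ 16. -17.] range [  5. -29.] [29. -6.]
top orange area 115 px [410. 214.] mean [ 14. -55.] range [  3. -67.] [ 25. -44.]
top orange area 98 px [378. 223.] mean [ 6. 11.] range [-5. -2.] [18. 21.]
top orange area 102 px [387. 233.] mean [-18.  -4.] range [-29. -16.] [-8.  6.]
top blue area 47 px [365. 216.] mean [23. 34.] range [17. 24.] [27. 44.]
top blue area 89 px [372. 235.] mean [-17.  28.] range [-26.  16.] [-8. 38.]
top blue area 105 px [390. 248.] mean [-47.  -4.] range [-57. -15.] [-37.   7.]
```

View pics/c5.png

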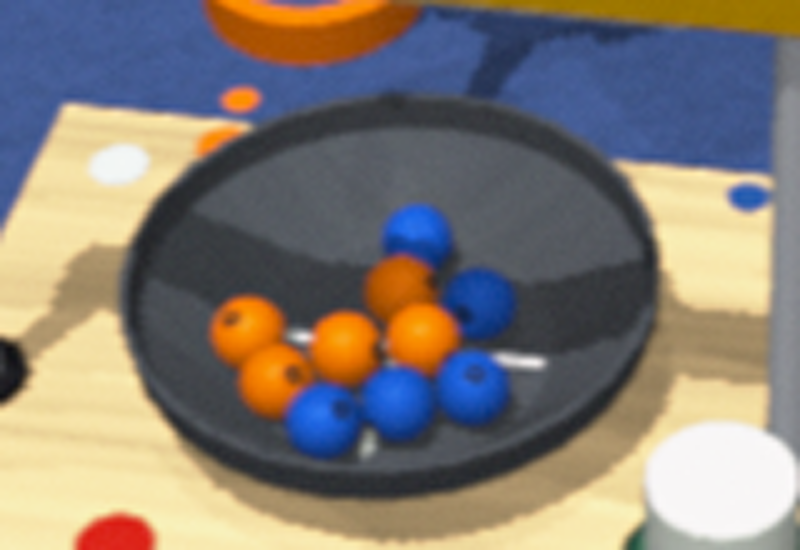

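The crop shows the beads at rest: orange at (402,290) behind the y line, others in front; the blue at (323,420) is left of the x-line end (370,443), and the orange at (424,340) is right of it. I'll check the margins by ray-casting.

```bash
python3 - <<'E'
from h import *
c=cam("scene"); t=np.radians(SY); A=np.array([[np.cos(t),-np.sin(t)],[np.sin(t),np.cos(t)]])
for n,u,v,z in[("line+x",370,443,.017),("line y-",300,337,.017),("line y+",520,361,.017),("bl",323,420,.031),("bl",398,402,.031),("bl",472,386,.031),("bl",480,303,.031),("bl",418,238,.031),("or",402,290,.031),("or",424,340,.031),("or",345,348,.031),("or",247,330,.031)]:
    print(n,((ray(c,180+u/5,230+v/5,z)[:2]-SC)@A*1000).round(1))
rel(.455,-.06,.31,0)
E
```

```text
line+x [48.5  2.3]
line y- [ -0.8 -37.4]
line y+ [-1.3 48.9]
bl [ 52.4 -13.4]
bl [39.4 11.8]
bl [27.2 37.1]
bl [-15.9  30.8]
bl [-47.5  -0.8]
or [-18.2  -0.3]
or [ 6.7 14.1]
or [ 15.4 -14.4]
or [ 11.9 -53.4]
dx 3.88 dy -20.09 dz -1.65 twist 9.9 | yaw 9.9 t 12.80
```

All margins exceed 10 mm, so the mixing is done. Return the stick to the pose above the tube.

```bash
python3 -c "
from h import *
rel(.4638,.2128,.2926,-5.1)"
python3 -m pendant '[{"dx":1,"dy":-4,"dz":-1,"twist":0},{"dx":2,"dy":-10,"dz":-1.6,"twist":0},{"dx":3,"dy":-16,"dz":-1.6,"twist":0},{"dx":4,"dy":-20,"dz":-1.6,"twist":5},{"dx":6,"dy":-26,"dz":-1,"twist":10},{"dx":8,"dy":-32,"dz":-0.5,"twist":15},{"dx":9,"dy":-38,"dz":0,"twist":15},{"dx":9.5,"dy":-43,"dz":0,"twist":15},{"dx":9.5,"dy":-43,"dz":0,"twist":15}]'
python3 -c "
from h import *
rel(.4638,.2128,.2926,-5.1)"
```

```text
dx 9.42 dy -46.81 dz 0.13 twist 15.0 | yaw 9.9 t 12.80
time: 13.92
eef_pos: [0.4705, 0.1781, 0.2751]
tcp_rot: [0.999, -0.042, -0.001, -0.0]
contact_force: [-0.5, -0.5, -0.7]
opening: 0.231
finger_force: 108.1
dx -0.95 dy -3.40 dz 0.12 twist 0.3 | yaw -4.8 t 13.93
```

```bash
python3 -m pendant '[{"dx":-0.5,"dy":-2.5,"dz":0,"twist":0.2},{"dx":-0.5,"dy":-3.7,"dz":0,"twist":0.2},{"dx":-0.5,"dy":-3.7,"dz":0,"twist":0.2},{"dx":-0.5,"dy":-3.7,"dz":0,"twist":0.2},{"dx":-0.5,"dy":-3.7,"dz":0,"twist":0.2}]'
python3 - <<'E'
from h import *
rel(.4638,.2128,.2926,-5.1)
s=ctrl.get_state(); g=s["eef_pos"]+[0,0,.019]
for n in("scene","top"):
    c=cam(n); p=cloud(c); h=cv2.cvtColor(c["img"],cv2.COLOR_RGB2HSV); H,S,V=[h[...,i].astype(int) for i in range(3)]
    r=p-g; m=(c["depth"]>0)&(np.abs(r[...,1])<.04)&(r[...,2]<-.05)&(r[...,2]>-.16)&(r[...,0]>-.02)&(r[...,0]<.14)
    for a in(m&(H>95)&(H<128)&(S>150)&(p[...,2]>.1),m&(H<25)&(S<150)&(S>30)&(p[...,2]>.14)): print(n,a.sum(),(p[a]-g).mean(0))
E
```

```text
time: 14.55
eef_pos: [0.4699, 0.2116, 0.2758]
tcp_rot: [0.999, -0.047, 0.0, 0.0]
contact_force: [0.7, -0.5, -0.6]
opening: 0.236
finger_force: 108.1
dx -0.62 dy -0.06 dz 0.19 twist -0.3 | yaw -5.4 t 14.55
scene 170 [ 0.07185211 -0.00597869 -0.11279321]
scene 346 [ 0.04932223 -0.00410212 -0.0743106 ]
top 64 [ 0.07379397 -0.01263636 -0.11186361]
top 224 [ 0.0503231  -0.01026558 -0.07333586]
```

The stick hasn't swung in the grip. Correct the pose and insert along the axis.

```bash
python3 -m pendant '[{"dx":-0.3,"dy":0,"dz":0.2,"twist":0},{"dx":-0.3,"dy":0,"dz":1.2,"twist":0},{"dx":0.6,"dy":0,"dz":2.7,"twist":0},{"dx":1.5,"dy":0,"dz":4.3,"twist":0},{"dx":2.4,"dy":0,"dz":5.8,"twist":0},{"dx":3.3,"dy":0,"dz":7.4,"twist":0},{"dx":4.2,"dy":0,"dz":9,"twist":0},{"dx":5.1,"dy":0,"dz":10.5,"twist":0},{"dx":6,"dy":0,"dz":12.1,"twist":0},{"dx":6,"dy":0,"dz":12.1,"twist":0}]'
python3 -c "
from h import *
rel(.5375,.2063,.160,-5.1)"
```

```text
time: 15.9
eef_pos: [0.529, 0.2064, 0.1528]
tcp_rot: [0.999, -0.047, -0.002, 0.0]
contact_force: [-0.9, -0.2, -1.1]
opening: 0.231
finger_force: 108.1
dx 0.86 dy -0.07 dz 1.14 twist -0.3 | yaw -5.4 t 15.90
```

```bash
python3 -m pendant '[{"dx":0.4,"dy":0,"dz":0.6,"twist":0},{"dx":0.7,"dy":0,"dz":1.1,"twist":0},{"dx":0.7,"dy":0,"dz":1.1,"twist":0},{"dx":0.7,"dy":0,"dz":1.1,"twist":0}]'
python3 -m pendant '[{"dx":0,"dy":0,"dz":0,"twist":0},{"dx":0,"dy":0,"dz":0,"twist":0},{"dx":0,"dy":0,"dz":0,"twist":0},{"dx":0,"dy":0,"dz":0,"twist":0},{"dx":0,"dy":0,"dz":0,"twist":0},{"dx":0,"dy":0,"dz":0,"twist":0},{"dx":0,"dy":0,"dz":0,"twist":0},{"dx":0,"dy":0,"dz":0,"twist":0}]' 100
python3 -m pendant '[{"dx":0,"dy":0,"dz":-2,"twist":0},{"dx":0,"dy":0,"dz":-6,"twist":0},{"dx":0,"dy":0,"dz":-11,"twist":0},{"dx":0,"dy":0,"dz":-15,"twist":0},{"dx":0,"dy":0,"dz":-15,"twist":0},{"dx":0,"dy":0,"dz":-15,"twist":0},{"dx":0,"dy":0,"dz":-15,"twist":0},{"dx":0,"dy":0,"dz":-15,"twist":0}]'
python3 - <<'E'
from h import *
c=cam("wrist"); p=cloud(c); h=cv2.cvtColor(c["img"],cv2.COLOR_RGB2HSV); V=h[...,2]
x,y,z=p[...,0],p[...,1],p[...,2]
q=p[(c["depth"]>0)&(x>.4)&(x<.75)&(y>.12)&(y<.3)&(V<60)&(z>.1)&(z<.21)]; print(len(q),np.median(q,0),q.min(0),q.max(0))
E
python3 beads.py scene top
```

```text
time: 16.4
eef_pos: [0.5364, 0.2062, 0.1441]
tcp_rot: [0.999, -0.047, 0.0, -0.0]
contact_force: [-1.0, -0.2, -0.4]
opening: 0.231
finger_force: 108.1
time: 17.4
eef_pos: [0.5364, 0.2061, 0.1438]
tcp_rot: [0.999, -0.047, -0.0, -0.0]
contact_force: [0.2, -0.2, 0.5]
opening: 1.004
finger_force: 0.0
time: 18.4
eef_pos: [0.5358, 0.206, 0.2921]
tcp_rot: [0.999, -0.047, -0.001, 0.0]
contact_force: [-0.2, -0.4, 0.0]
opening: 1.0
finger_force: 0.0
2366 [0.53411208 0.20710409 0.17693257] [0.50923091 0.19575343 0.1422178 ] [0.55585167 0.21888647 0.19549493]
scene orange area 193 px [262. 292.] mean [0. 8.] range [-21. -11.] [22. 27.]
scene orange area 219 px [232. 301.] mean [ 31. -42.] range [  7. -63.] [ 50. -23.]
scene orange area 98 px [250. 300.] mean [ 23. -11.] range [ 12. -24.] [30. -1.]
scene blue area 91 px [264. 277.] mean [-41.   2.] range [-51. -10.] [-34.  12.]
scene blue area 111 px [277. 290.] mean [-9. 34.] range [-20.  21.] [-1. 44.]
scene blue area 412 px [260. 311.] mean [47. 15.] range [ 24. -22.] [67. 50.]
top orange area 19 px [401. 209.] mean [ 27. -39.] range [ 24. -48.] [ 29. -32.]
top orange area 117 px [391. 215.] mean [ 16. -17.] range [  5. -29.] [29. -7.]
top orange area 115 px [410. 214.] mean [ 14. -55.] range [  3. -67.] [ 26. -43.]
top orange area 107 px [378. 222.] mean [ 7. 10.] range [-5. -2.] [18. 21.]
top orange area 101 px [387. 234.] mean [-18.  -4.] range [-29. -15.] [-8.  6.]
top blue area 43 px [365. 216.] mean [22. 34.] range [17. 24.] [27. 44.]
top blue area 95 px [372. 235.] mean [-17.  28.] range [-26.  17.] [-8. 38.]
top blue area 101 px [390. 248.] mean [-47.  -3.] range [-57. -15.] [-37.   7.]
```

The handle is back where it was at the start (top at z = 0.1955), the beads haven't moved, and the gripper is clear.

```bash
python3 -c "
from plant import ctrl
print(ctrl.sign_off())"
```

```text
the job is handed in; nothing more can be done
None
```

The beads are mixed across both white lines by at least about 10 mm as measured in the camera images, the stick is back in its holder blue end down and released, and the job is handed in at about 18.5 s (sign-off returned no verdict).

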